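# Pump the ratchet lever to bring the lens round

## Robot

A 6-joint arm with a two-finger parallel gripper is mounted at the origin on the work surface. World frame = base frame: x ahead of the robot, y to its left, z up, the work surface at z = 0. Lengths are in m, angles in rad, forces in N, time in s.
With the tool pointing down it reaches from about 0.275 to 1 m from the base axis. Payload 8.4 kg.
Tool frame: the origin (TCP) lies at the very end of the fingers, on their centre line; the grasp point (between the pads) lies 19 mm behind it; z points along the fingers, y is the direction in which the jaws open and shut (so a half turn about z gives the same grasp; the last joint's range is limited). The gripper opens to 85 mm and grips with 20 to 120 N. Pads are 22 mm wide; open, the fingers measure 114 mm over their backs; the gripper's body (76 mm by 85 mm) begins 54 mm behind the grasp point. The pads swing forward as they close: fully open they stand 13 mm farther back than shut.
Start: joints at [-1.246, 0.353, 1.633, -0, 1.155, -0.002], TCP at [0.201, -0.592, 0.201] pointing down, gripper open.
Joint ranges: [-2.63, 2.63], [-0.92, 2.1], [0.06, 2.66], [-1.3, 4.44], [0, 2.69], [-3.02, 3.02]. Speed limits (rad/s): [2.22, 2.22, 2.79, 3.14, 3.14, 3.14].

## Interface

Orientations are given as a rotation vector (axis times angle).
In Python, from workcell import env gives the robot as it stands.
- The arm moves only by the tool carry_out, never from a script. Its argument "rows" is a list of rows, each an object of numbers: "tx", "ty", "tz": the shift along the tool's x, y, z in cm; "yaw": the turn about the tool's z in rad. In form: [{"tx": .., "ty": .., "tz": .., "yaw": ..}, ...]. A call has 1 to 5 rows; each row shifts and turns the commanded pose from where the row before left it, along the tool's axes as they then stand; what a row does not reach is not made up. A row lasts 1/12 s, in which the tool goes at most 41.7 mm and 7.16 degrees, less where a joint would pass 70% of its speed; a pose out of reach is approached as far as the arm can. A call with a gripper value outside its range is refused whole. "fingers" is the closure in counts, from 0 (fully open) to 255 (shut), set as the call begins (left out, the last holds). The fingers move at their own pace and stop on an object; "grip_force" is the grip in N (left out, the last holds). Time passes only in rows, so rows that do not move let the fingers close. It gives the time, the measured TCP pose, the force and the opening at its end, in the units of the state.
- env.get_obs(): the state, without advancing time (a new reading comes with each control period).
- env.camera(name): name is "side" or "top"; returns the picture (400x640x3 uint8, red, green, blue); there is no depth.
- env.camera_model(name): a dict with "K" (3x3 intrinsics, pixels), "k1" (the pictures are not rectified: a ray, as slopes to the right and down, at radius r is drawn at 1 + k1 r^2 times it, then the intrinsics apply), "R" (3x3) and "t" (3): a world point X has camera coordinates R X + t. Camera axes: x right, y down, z forward; pixel columns grow to the right and rows downward; lengths in m; the calibration is good to about 2 mm. A picture is of the moment at which its call begins. camera_model takes no time and is no camera call.
- env.close_job(): hands the job in, once; it reports no verdict.
The state is a dict: "time_s": time; "qpos": joint angles; "dq": joint speeds; "effort": joint torques, N m; "eef_pos": TCP position; "tcp_rot": TCP orientation; "wrist_force": force on the tool from outside, world axes, zero at the start; "wrist_torque": the same for the moment, N m; "gripper_width": finger opening in m.
Only numpy, scipy, OpenCV 4.12 (cv2) and the standard library are available. Lean on these libraries where they do the work, as an engineer would, in place of code of your own. Each camera call takes 0.05 s, during which the arm holds its last target. There are 200 camera calls.

## Task

On the bench stands a ratchet-driven parts carousel. Using the upright handle of its lever, pump back and forth so that the carousel steps round, one tooth per stroke, until the tall lens barrel on it stands at the steel pointer. Turn the carousel with the lever only, without touching the carousel or what stands on it, and let go of the handle at the end.

Things in the scene. Friction and masses are not known exactly. Their poses are not given: they have to be found in the camera images.
- indexer: Fixed grey base of the carousel, 0.2 m across. Origin on the bench under the vertical pivot; z up. Its -x axis points from the pivot to the steel pointer (an upright with a diamond head, 126 to 154 mm from the pivot, 60 mm high, on the robot's side). Angles about the pivot count anticlockwise from its +x: the lever swings from -104.3 (back stop) to -75.7 degrees (forward stop).
- carousel: Round aluminium turntable, 18 saw teeth, 236 mm across, top 52 mm high. Origin as the base's; -x axis points to the tall lens. It turns only anticlockwise from above, 20 degrees a stroke (the first may give less), and friction holds it. Starts 45 to 105 degrees before the pointer; after each full forward stroke it is a whole number of teeth from it, within 3 degrees.
- lens (a point): Centre of the tall black lens barrel with a bright band near its top and glass facing up: 48 mm diameter, 50 mm tall, 56 to 106 mm above the bench, its axis 76 mm from the pivot, fixed on the carousel. The five other parts there are much lower (ring, short barrel, gear, cap, block). A like barrel loose on the bench is not meant.
- handle (a point): Upright black round lever handle, 22 mm diameter, free from 52 to 120 mm above the bench; point on its axis 95 mm high, 190 mm from the pivot. Forward (anticlockwise, away from the robot) drives the carousel; going back the pawl slips, and must go 23 degrees or more, best to the stop, to catch the next tooth. Takes 2 to 6 N, no spring, stays where left; stop to stop 95 mm; starts anywhere.

How it is judged:
At the end, for the whole second after the job is handed in: The tall lens barrel stands at the pointer: its axis within 13 mm (about 10 degrees) of the line from the pivot to the pointer, on the pointer's side, the carousel at rest and the handle released (x of lens in the frame of indexer below -0.05 m and y of lens in the frame of indexer between -0.013 and 0.013 m and angular speed of carousel below 0.05 rad/s); the robot touches nothing.
It fails at once if the gripper or arm touches the carousel or the parts on it with more than 1 N (turn it by the lever only) (contact force between any of the fingers, the arm and carousel above 1 N).
It also fails if it takes over 56 s, if anything falls off the work surface, if the arm or the gripper's body presses on something with over 40 N, if the wrist force passes 120 N, or if a joint passes its speed limit or range.

## Working session

There is one attempt and no reset: what is moved stays moved. The work goes in short steps, Python scripts to look and compute and a tool call to move; the robot and the scene stay as the last step left them, time stands still between calls to the robot, and variables do not carry over. Pictures are saved under pics/ and viewed, about 8 in all and at most 12, crops included, and the job is handed in when it is done.

Besides the shell and the picture viewer there is one more tool, called after "Emit:" in YAML: its name, and indented under it one key for each argument. carry_out: Moves the arm, as the interface text tells. Its arguments: {"type":"object","properties":{"rows":{"type":"array","items":{"type":"object","properties":{"tx":{"type":"number"},"ty":{"type":"number"},"tz":{"type":"number"},"yaw":{"type":"number"}}}},"fingers":{"type":"number"},"grip_force":{"type":"number"}},"required":["rows"]}

```bash
mkdir -p pics
cat > h.py <<'E'
import numpy as np, cv2
from workcell import env
def ray(name,u,v):
    m=env.camera_model(name);K=np.array(m["K"]);R=np.array(m["R"]);t=np.array(m["t"])
    d=np.array([(u-K[0,2])/K[0,0],(v-K[1,2])/K[1,1]]);s=d.copy()
    for _ in range(20): s=d/(1+m["k1"]*(s@s))
    return -R.T@t, R.T@np.r_[s,1]
def onz(name,u,v,z):
    o,d=ray(name,u,v); return o+d*(z-o[2])/d[2]
def proj(name,X):
    m=env.camera_model(name);K=np.array(m["K"]);c=np.array(m["R"])@X+np.array(m["t"])
    s=c[:2]/c[2];s=s*(1+m["k1"]*(s@s));return K[:2,:2]@s+K[:2,2]
def snap(name,f):
    im=np.array(env.camera(name))[:,:,::-1].copy();cv2.imwrite("pics/"+f,im);return im
E
python3 - <<'E'
from h import *
print({k:np.round(v,3) for k,v in env.get_obs().items()})
for n in("top","side"):
    snap(n,n+"0.png");m=env.camera_model(n);print(n,np.round(-np.array(m["R"]).T@m["t"],3),np.round(m["R"],2).tolist(),m["k1"])
E
```

```text
{'time_s': np.float64(0.0), 'qpos': array([-1.246,  0.354,  1.634, -0.   ,  1.155, -0.002]), 'dq': array([ 0.002,  0.   , -0.001,  0.002,  0.002, -0.001]), 'effort': array([-4.0000e-03, -6.0525e+01, -3.4207e+01, -0.0000e+00,  9.0000e-03,
        0.0000e+00]), 'eef_pos': array([ 0.2  , -0.591,  0.2  ]), 'tcp_rot': array([-3.098, -0.511,  0.   ]), 'wrist_force': array([ 0.197, -0.176, -0.289]), 'wrist_torque': array([-0.014, -0.024, -0.025]), 'gripper_width': np.float64(0.085)}
top [0.394 0.001 0.721] [[-0.02, -1.0, 0.02], [-0.98, 0.01, -0.18], [0.18, -0.02, -0.98]] -0.008726022332042354
side [ 0.181 -0.367  0.463] [[0.74, -0.67, 0.0], [-0.4, -0.44, -0.81], [0.54, 0.59, -0.59]] 0.009388269174134907
```

View pics/top0.png

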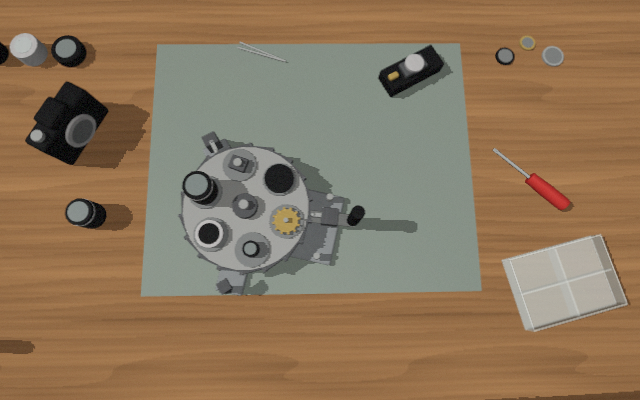

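View pics/side0.png

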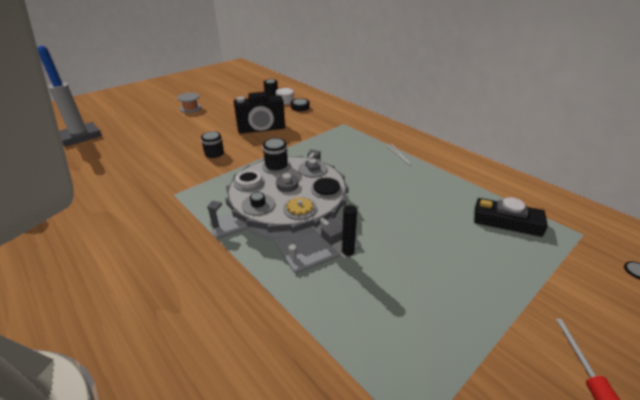

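The top view shows the carousel centred near (245,207), the tall lens at (200,187), the pointer at (226,287) and the handle top at (356,212). In the side view the handle runs from (350,208) to (348,254).

```bash
cat > meas.py <<'E'
from h import *
from scipy.optimize import least_squares
P=np.array([onz("top",u,v,.052)[:2] for u,v in[(181,208),(247,146),(309,208),(245,270)]])
s=least_squares(lambda p:np.hypot(*(P-p[:2]).T)-p[2],[.4,0,.118]);c=s.x[:2];print("pivot",s.x,s.fun)
D=onz("top",226,287,.06)[:2]; L=onz("top",199,183,.106)[:2]; H=onz("top",356.5,211,.12)[:2]
# handle two-view
o1,d1=ray("top",357,212);o2,d2=ray("side",350,209);A=np.c_[d1,-d2];k=np.linalg.lstsq(A,o2-o1,rcond=None)[0]
print("h 2view",o1+k[0]*d1,o2+k[1]*d2)
for n,X in dict(pointer=D,lens=L,handle=H).items():
    v=X-c;print(n,X.round(4),"r",np.hypot(*v).round(4),"ang",np.degrees(np.arctan2(v[1],v[0])).round(1))
E
python3 meas.py
```

```text
pivot [0.52296545 0.11523295 0.11098954] [ 0.00063631 -0.00062662  0.00065373 -0.00066342]
h 2view [ 0.49886224 -0.07233191  0.11750959] [ 0.50038104 -0.07350447  0.11791643]
pointer [0.3849 0.1433] r 0.1409 ang 168.5
lens [0.5519 0.1815] r 0.0723 ang 66.4
handle [ 0.5    -0.0713] r 0.1879 ang -97.0
```

Run:
```python
import cv2
a=cv2.imread("pics/top0.png")[130:300,170:430];cv2.imwrite("pics/c0.png",cv2.resize(a,None,fx=3,fy=3,interpolation=cv2.INTER_CUBIC))
```

```text
(no output)
```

View pics/c0.png

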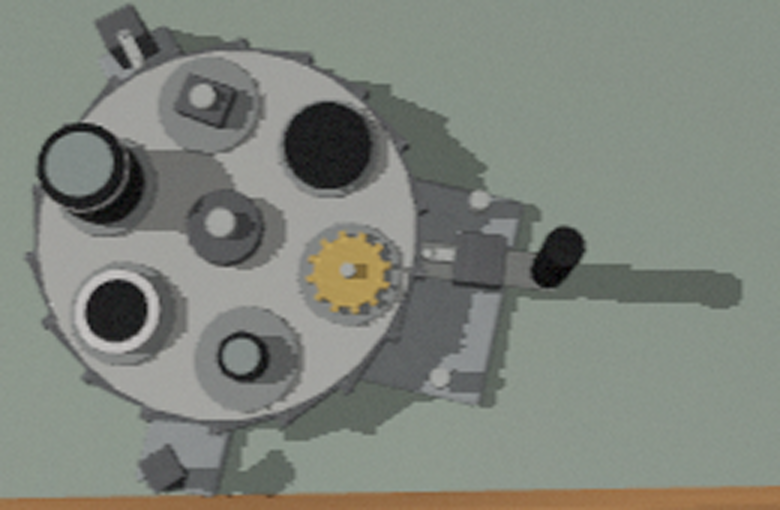

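The crop refines these: lens top centre (196.7,186), pointer head (224.3,285.7), handle top (357.3,212.3), disc centre about (246,208.5). First I turn the jaws to open along the lever's tangent.

Emit:
carry_out:
  rows:
    - {"yaw":-0.12}
    - {"yaw":-0.12}
    - {"yaw":-0.12}
    - {"yaw":-0.12}
    - {"yaw":-0.12}
  fingers: 0

```text
invalid input
```

Emit:
carry_out:
  rows:
    - {"yaw":-0.12}
    - {"yaw":-0.12}
    - {"yaw":-0.12}
    - {"yaw":-0.08}
    - {}

```text
invalid input
```

```bash
sed -i 's/226,287,.06/224.3,285.7,.06/;s/199,183,.106/196.7,186,.106/;s/356.5,211,.12/357.3,212.3,.12/;s/(181,208),(247,146),(309,208),(245,270)/(182,209),(246,146.5),(309,208.5),(246,270.5)/' meas.py
cat > st.py <<'E'
from h import *
from scipy.spatial.transform import Rotation as Ro
def go(T):
    o=env.get_obs();R=Ro.from_rotvec(o["tcp_rot"]).as_matrix()
    print("t",round(float(o["time_s"]),2),"pos",np.round(o["eef_pos"],4),"x ang",np.degrees(np.arctan2(R[1,0],R[0,0])).round(1),"tool shift cm",(R.T@(np.array(T)-o["eef_pos"])*100).round(2),"F",np.round(o["wrist_force"],1),"w",round(float(o["gripper_width"]),4))
E
python3 meas.py; python3 -c "
from st import *
go([.5,-.072,.2])"
```

```text
pivot [0.52207551 0.11432938 0.11052588] [ 0.00020211 -0.00019655  0.00020432 -0.00020987]
h 2view [ 0.49886224 -0.07233191  0.11750959] [ 0.50038104 -0.07350447  0.11791643]
pointer [0.3871 0.1462] r 0.1387 ang 166.7
lens [0.5469 0.185 ] r 0.0749 ang 70.6
handle [ 0.4979 -0.0725] r 0.1884 ang -97.4
t 0.1 pos [ 0.2005 -0.5915  0.2005] x ang 18.7 tool shift cm [ 45.04 -39.58   0.1 ] F [ 0.1  0.3 -0.7] w 0.0857
```

Emit:
carry_out:
  rows:
    - {"tx":0,"ty":0,"tz":0,"yaw":-0.12}
    - {"tx":0,"ty":0,"tz":0,"yaw":-0.12}
    - {"tx":0,"ty":0,"tz":0,"yaw":-0.12}
    - {"tx":0,"ty":0,"tz":0,"yaw":-0.12}
    - {"tx":0,"ty":0,"tz":0,"yaw":-0.12}
  fingers: 0
  grip_force: 20

```text
time_s: 0.52
eef_pos: [0.2005, -0.5916, 0.2007]
tcp_rot: [-2.805, -1.412, -0.0]
wrist_force: [0.8, -0.2, 0.5]
gripper_width: 0.0855
```

Emit:
carry_out:
  rows:
    - {"tx":0,"ty":0,"tz":0,"yaw":-0.12}
    - {"tx":0,"ty":0,"tz":0,"yaw":-0.12}
    - {"tx":0,"ty":0,"tz":0,"yaw":-0.12}
    - {"tx":0,"ty":0,"tz":0,"yaw":-0.05}
    - {"tx":0,"ty":0,"tz":0,"yaw":0}

```text
time_s: 0.93
eef_pos: [0.2005, -0.5916, 0.2008]
tcp_rot: [-2.463, -1.949, -0.0]
wrist_force: [-0.1, 0.4, -0.5]
gripper_width: 0.0855
```

```bash
python3 -c "
from st import *
go([.4985,-.0725,.2])"
```

```text
t 0.93 pos [ 0.2005 -0.5916  0.2008] x ang 76.7 tool shift cm [57.37 17.08  0.11] F [-0.1  0.4 -0.5] w 0.0855
```

Emit:
carry_out:
  rows:
    - {"tx":3.8,"ty":1.14,"tz":0,"yaw":0}
    - {"tx":3.8,"ty":1.14,"tz":0,"yaw":0}
    - {"tx":3.8,"ty":1.14,"tz":0,"yaw":0}
    - {"tx":3.8,"ty":1.14,"tz":0,"yaw":0}
    - {"tx":3.8,"ty":1.14,"tz":0,"yaw":0}

```text
time_s: 1.35
eef_pos: [0.3005, -0.4186, 0.201]
tcp_rot: [-2.468, -1.943, -0.0]
wrist_force: [0.6, 1.3, 1.2]
gripper_width: 0.085
```

Emit:
carry_out:
  rows:
    - {"tx":3.8,"ty":1.14,"tz":0,"yaw":0}
    - {"tx":3.8,"ty":1.14,"tz":0,"yaw":0}
    - {"tx":3.8,"ty":1.14,"tz":0,"yaw":0}
    - {"tx":3.8,"ty":1.14,"tz":0,"yaw":0}
    - {"tx":3.8,"ty":1.14,"tz":0,"yaw":0}

```text
time_s: 1.77
eef_pos: [0.4001, -0.2469, 0.2013]
tcp_rot: [2.468, 1.943, 0.0]
wrist_force: [1.5, -1.0, -0.3]
gripper_width: 0.0856
```

Emit:
carry_out:
  rows:
    - {"tx":3.8,"ty":1.14,"tz":0,"yaw":0}
    - {"tx":3.8,"ty":1.14,"tz":0,"yaw":0}
    - {"tx":3.8,"ty":1.14,"tz":0,"yaw":0}
    - {"tx":3.8,"ty":1.14,"tz":0,"yaw":0}
    - {"tx":0,"ty":0,"tz":0,"yaw":0}

```text
time_s: 2.18
eef_pos: [0.4821, -0.1063, 0.2013]
tcp_rot: [-2.464, -1.949, -0.004]
wrist_force: [-0.1, -0.8, -0.2]
gripper_width: 0.0853
```

```bash
python3 -c "
from st import *
go([.4985,-.0725,.075]);snap('side','s1.png')"
```

```text
t 2.18 pos [ 0.4821 -0.1063  0.2013] x ang 76.7 tool shift cm [ 3.64  0.79 12.64] F [-0.1 -0.8 -0.2] w 0.0853
```

View pics/s1.png

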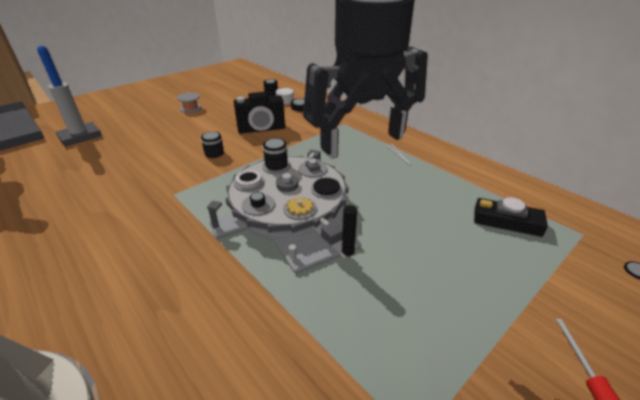

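The open gripper is above and outboard of the handle, with the jaws opening along the tangent. I now centre it and go down.

Emit:
carry_out:
  rows:
    - {"tx":1.8,"ty":0.4,"tz":0,"yaw":0}
    - {"tx":1.8,"ty":0.4,"tz":0,"yaw":0}
    - {"tx":0,"ty":0,"tz":2,"yaw":0}
    - {"tx":0,"ty":0,"tz":2,"yaw":0}
    - {"tx":0,"ty":0,"tz":1,"yaw":0}

```text
time_s: 2.65
eef_pos: [0.4939, -0.0787, 0.1493]
tcp_rot: [-2.466, -1.944, 0.003]
wrist_force: [-0.2, -0.6, -0.7]
gripper_width: 0.085
```

```bash
python3 -c "
from st import *
go([.4985,-.0725,.075]);a=snap('side','s2.png')[60:300,200:480];b=snap('top','t2.png')[120:300,170:430]
b=cv2.resize(b,(347,240));cv2.imwrite('pics/s2c.png',np.hstack([a,b]))"
```

```text
t 2.65 pos [ 0.4939 -0.0787  0.1493] x ang 76.5 tool shift cm [0.72 0.32 7.43] F [-0.2 -0.6 -0.7] w 0.085
```

View pics/s2c.png

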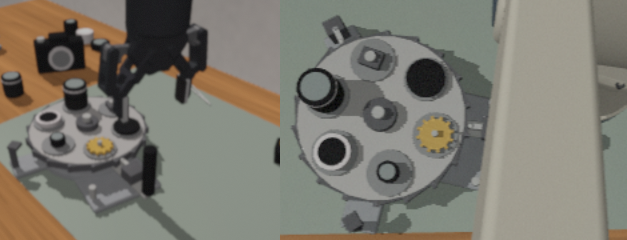

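The fingers straddle the handle, at about (150,165) in the left crop. The top view is hidden by the arm there but still shows the lens and the pointer.

Emit:
carry_out:
  rows:
    - {"tx":0.2,"ty":0.0,"tz":1.5,"yaw":0}
    - {"tx":0,"ty":0,"tz":2,"yaw":0}
    - {"tx":0,"ty":0,"tz":2,"yaw":0}
    - {"tx":0,"ty":0,"tz":1.5,"yaw":0}
    - {"tx":0,"ty":0,"tz":0,"yaw":0}

```text
time_s: 3.17
eef_pos: [0.4943, -0.0767, 0.0796]
tcp_rot: [-2.465, -1.944, 0.004]
wrist_force: [-0.6, 0.6, 0.1]
gripper_width: 0.0854
```

Emit:
carry_out:
  rows:
    - {"tx":0,"ty":0,"tz":0,"yaw":0}
    - {"tx":0,"ty":0,"tz":0,"yaw":0}
    - {"tx":0,"ty":0,"tz":0,"yaw":0}
    - {"tx":0,"ty":0,"tz":0,"yaw":0}
    - {"tx":0,"ty":0,"tz":0,"yaw":0}
  fingers: 150

```text
time_s: 3.58
eef_pos: [0.4964, -0.0765, 0.082]
tcp_rot: [2.465, 1.946, 0.002]
wrist_force: [-0.2, 0.5, 0.6]
gripper_width: 0.0353
```

```bash
python3 -c "
from st import *
go([.4985,-.0725,.075]);a=snap('side','s3.png')[120:320,200:480]
cv2.imwrite('pics/s3c.png',cv2.resize(a,None,fx=2.5,fy=2.5))"
```

```text
t 3.58 pos [ 0.4964 -0.0765  0.082 ] x ang 76.6 tool shift cm [0.43 0.11 0.7 ] F [-0.2  0.5  0.6] w 0.0353
```

View pics/s3c.png

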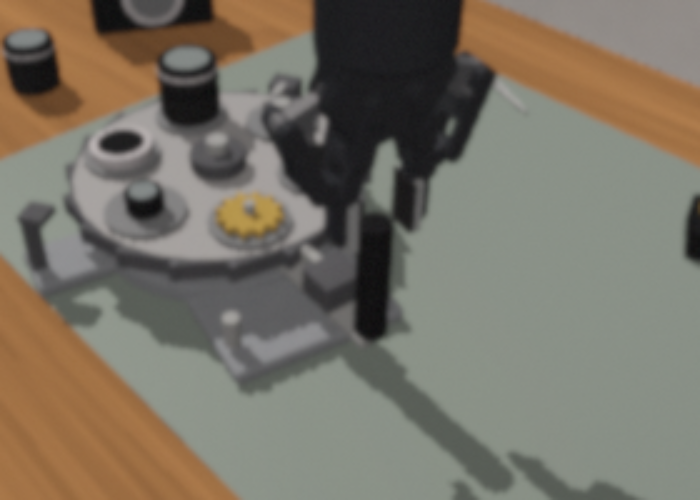

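```bash
python3 -c "
from st import *
o=env.get_obs();p=o['eef_pos']
f=lambda X:((proj('side',np.array(X))-[200,120])*2.5).round(0)
print(p,'tcp',f(p),f(p+[.0172,-.004,0]),f(p-[.0172,-.004,0]))
for z in(.12,.08,.052):print(z,f([.4985,-.0725,z]))
"
```

```text
[ 0.49622733 -0.07640211  0.08185992] tcp [371. 274.] [395. 264.] [346. 283.]
0.12 [372. 220.]
0.08 [369. 271.]
0.052 [367. 304.]
```

```bash
python3 -c "
from st import *
y=np.array([.973,-.23,0])
for p,w,b in(([.4821,-.1063,.2013],.0475,.013),([.4939,-.0787,.1493],.0475,.013),([.4964,-.0765,.082],.022,.005)):
  p=np.array(p)+[0,0,b];print([proj('side',p+s*w*y).round(0) for s in(-1,0,1)])
env.get_obs()
a=snap('side','s4.png')[160:290,280:410]
cv2.imwrite('pics/s4c.png',cv2.resize(a,None,fx=4.5,fy=4.5,interpolation=cv2.INTER_CUBIC))"
```

```text
[array([329., 177.]), array([362., 167.]), array([392., 158.])]
[array([321., 198.]), array([351., 188.]), array([379., 179.])]
[array([336., 232.]), array([349., 227.]), array([361., 222.])]
```

View pics/s4c.png

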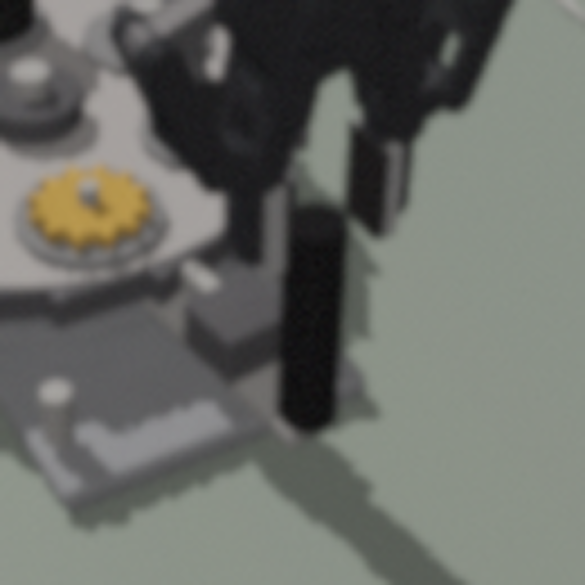

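```bash
python3 -c "
from st import *
from scipy.optimize import least_squares
y=np.array([.973,-.23,0]);x=np.array([.23,.973,0])
ob=[([.4821,-.1063,.2013],-1,.0425,.013,(332,152)),([.4821,-.1063,.2013],1,.0425,.013,(399,137)),([.4939,-.0787,.1493],-1,.0425,.013,(322,185)),([.4939,-.0787,.1493],1,.0425,.013,(383,162)),([.4964,-.0765,.082],1,.0176,.005,(365.6,212.2))]
for nx in(0,-.011):
  f=lambda d:np.concatenate([proj('side',np.array(p)+s*w*y+nx*x+[0,0,b]+d[0]*x+d[1]*y+[0,0,d[2]])-q for p,s,w,b,q in ob])
  for d0 in ([0,0,0],):
    s=least_squares(f,d0);print(nx,s.x.round(4),s.fun.round(1))
  print(f([0,0,0]).round(1))
  for a in np.eye(3)*.01: print((f(a)-f([0,0,0])).round(1))
go([.4985,-.0725,.075])
"
```

```text
0 [-0.0418 -0.0246  0.0581] [ 0.6  2.6  0.8 -1.4  1.  -3.7  0.   0.6 -3.   1.9]
[ 0.2 24.1 -9.8 21.5  2.  11.6 -7.2 17.5 -7.2 11. ]
[-4.1 -4.  -4.6 -3.4 -3.5 -3.8 -4.  -3.4 -3.5 -3.7]
[ 7.1 -2.2  6.2 -1.9  6.4 -2.1  5.7 -1.9  5.4 -2. ]
[ 0.1 -7.   0.8 -6.7  0.  -6.   0.6 -5.8  0.4 -5. ]
-0.011 [-0.0308 -0.0246  0.0581] [ 0.6  2.6  0.8 -1.4  1.  -3.7  0.   0.6 -3.   1.9]
[ 4.9 28.6 -4.6 25.4  6.1 15.9 -2.7 21.3 -3.2 15.2]
[-4.2 -4.1 -4.8 -3.6 -3.7 -4.  -4.1 -3.5 -3.6 -3.8]
[ 7.2 -2.3  6.2 -2.   6.5 -2.2  5.7 -1.9  5.5 -2.1]
[ 0.2 -7.1  0.9 -6.8  0.1 -6.1  0.6 -5.9  0.4 -5. ]
t 3.68 pos [ 0.4961 -0.0763  0.0817] x ang 76.6 tool shift cm [0.43 0.14 0.67] F [ 0.6 -0.5  0.2] w 0.0351
```

The pads appear about 2–3 cm higher in the picture than the reported TCP puts them. I lower by 1.8 cm, which is safe either way because the lever ends at 52 mm. Then a gentle forward push shows whether the pads touch the handle.

Emit:
carry_out:
  rows:
    - {"tx":0.3,"ty":0,"tz":0.6,"yaw":0}
    - {"tx":0,"ty":0,"tz":0.6,"yaw":0}
    - {"tx":0,"ty":0,"tz":0.6,"yaw":0}
    - {"tx":0,"ty":0,"tz":0,"yaw":0}
    - {"tx":0,"ty":0,"tz":0,"yaw":0}

```text
time_s: 4.1
eef_pos: [0.4959, -0.0732, 0.0624]
tcp_rot: [-2.465, -1.946, 0.002]
wrist_force: [0.8, -0.2, 0.9]
gripper_width: 0.0349
```

```bash
python3 -c "
from st import *
go([.4985,-.0725,.065])
a=snap('side','s5.png')[160:290,280:410];b=snap('top','t5.png')[130:330,170:430]
cv2.imwrite('pics/s5c.png',np.hstack([cv2.resize(a,(400,400),interpolation=cv2.INTER_CUBIC),cv2.resize(b,(400,308))[[min(i,307) for i in range(400)]]]))"
```

```text
t 4.1 pos [ 0.4959 -0.0732  0.0624] x ang 76.6 tool shift cm [ 0.13  0.23 -0.26] F [ 0.8 -0.2  0.9] w 0.0349
```

View pics/s5c.png

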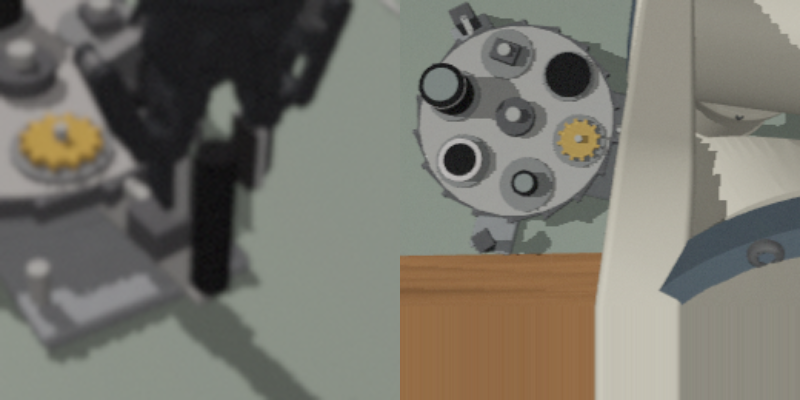

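The handle sits between the two pads, and neither is in contact (about 1 N). The arm hides the handle in the top view. I push forward to test the contact.

Emit:
carry_out:
  rows:
    - {"tx":0,"ty":0.5,"tz":0,"yaw":0}
    - {"tx":0,"ty":0.5,"tz":0,"yaw":0}
    - {"tx":0,"ty":0.5,"tz":0,"yaw":0}
    - {"tx":0,"ty":0.5,"tz":0,"yaw":0}
    - {"tx":0,"ty":0.5,"tz":0,"yaw":0}

```text
time_s: 4.62
eef_pos: [0.5214, -0.0793, 0.0632]
tcp_rot: [-2.466, -1.947, -0.0]
wrist_force: [-1.0, 0.8, 0.3]
gripper_width: 0.0352
```

Emit:
carry_out:
  rows:
    - {"tx":0,"ty":0.3,"tz":0,"yaw":0}
    - {"tx":0,"ty":0.2,"tz":0,"yaw":0}
    - {"tx":0,"ty":0.2,"tz":0,"yaw":0}
    - {"tx":0,"ty":0.2,"tz":0,"yaw":0}
    - {"tx":0,"ty":0,"tz":0,"yaw":0}

```text
time_s: 5.03
eef_pos: [0.5301, -0.0814, 0.0633]
tcp_rot: [2.465, 1.947, 0.001]
wrist_force: [0.4, 0.0, 0.4]
gripper_width: 0.035
```

```bash
cat > lens.py <<'E'
from h import *
import sys
# lens glass disc: bluish-grey patch inside black ring; diff of masks near carousel
im=snap('top',sys.argv[1]);b,g,r=[im[:,:,i].astype(int) for i in range(3)]
dark=((im.max(2)<50)*255).astype(np.uint8)
c=np.array([.5221,.1143]);best=[]
cn,hi=cv2.findContours(dark,cv2.RETR_CCOMP,cv2.CHAIN_APPROX_NONE)
for k,q in enumerate(cn):
    if hi[0][k][3]<0 or cv2.contourArea(q)<80: continue   # holes only
    (u,v),R=cv2.minEnclosingCircle(q);X=onz('top',u,v,.106)[:2]-c
    if np.hypot(*X)<.11: print('hole',round(u,1),round(v,1),'R',round(R,1),'col',im[int(v),int(u)],'r',np.hypot(*X).round(4),'before pointer',round((166.7-np.degrees(np.arctan2(X[1],X[0])))%360,1))
E
python3 lens.py t6.png; python3 -c "
from st import *
go([.4985,-.0725,.065])
a=snap('side','s6.png')"
```

```text
hole 195.8 183.9 R 12.8 col [124 128 118] r 0.0777 before pointer 98.1
t 5.08 pos [ 0.5298 -0.0814  0.0632] x ang 76.6 tool shift cm [ 0.14 -3.25 -0.18] F [-0.9 -0.8 -1.1] w 0.0358
```

```bash
python3 -c "
import cv2,numpy as np
a=cv2.imread('pics/s5.png')[150:290,280:420];b=cv2.imread('pics/s6.png')[150:290,280:420]
cv2.imwrite('pics/s6c.png',np.hstack([cv2.resize(x,(400,400),interpolation=cv2.INTER_CUBIC) for x in(a,b)]))"
```

```text
(no output)
```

View pics/s6c.png

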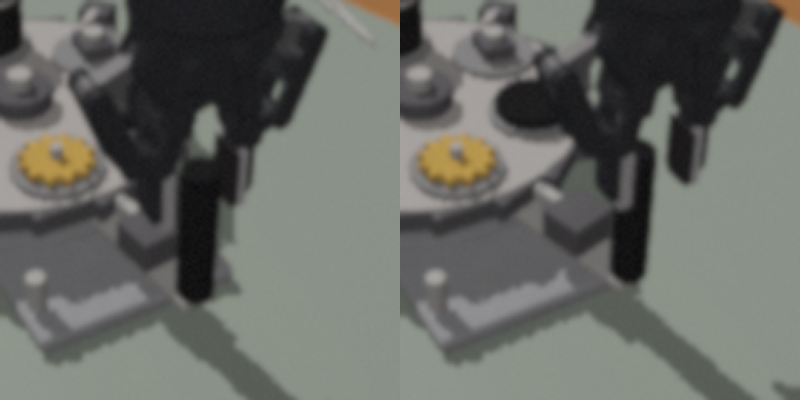

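The left pad now bears on the handle (second picture, handle near (630,210)) and has pushed it to the forward stop, while the lens has not moved: the pawl was slack. Now the back stroke.

Emit:
carry_out:
  rows:
    - {"tx":0,"ty":-2,"tz":0,"yaw":0}
    - {"tx":0,"ty":-2,"tz":0,"yaw":0}
    - {"tx":0,"ty":-2,"tz":0,"yaw":0}
    - {"tx":0,"ty":-2,"tz":0,"yaw":0}
    - {"tx":0,"ty":-2,"tz":0,"yaw":0}

```text
time_s: 5.55
eef_pos: [0.4322, -0.0581, 0.0635]
tcp_rot: [2.465, 1.946, 0.002]
wrist_force: [1.5, 0.5, 0.5]
gripper_width: 0.0355
```

Emit:
carry_out:
  rows:
    - {"tx":0,"ty":-0.3,"tz":0,"yaw":0}
    - {"tx":0,"ty":-0.3,"tz":0,"yaw":0}
    - {"tx":0,"ty":-0.3,"tz":0,"yaw":0}
    - {"tx":0,"ty":0,"tz":0,"yaw":0}
    - {"tx":0,"ty":0,"tz":0,"yaw":0}

```text
time_s: 5.97
eef_pos: [0.426, -0.0564, 0.0637]
tcp_rot: [2.464, 1.945, 0.003]
wrist_force: [3.7, -1.4, 1.5]
gripper_width: 0.035
```

```bash
cp pics/top0.png /tmp/; python3 lens.py t7.png; python3 -c "
from st import *
go([.434,-.0541,.065])"
```

```text
hole 197.6 179.5 R 12.9 col [129 131 123] r 0.0783 before pointer 103.8
t 6.02 pos [ 0.426  -0.0564  0.0637] x ang 76.6 tool shift cm [ 0.41  0.73 -0.13] F [ 4.6 -1.3  0.6] w 0.0356
```

Emit:
carry_out:
  rows:
    - {"tx":0,"ty":-0.2,"tz":0,"yaw":0}
    - {"tx":0,"ty":-0.2,"tz":0,"yaw":0}
    - {"tx":0,"ty":0,"tz":0,"yaw":0}

```text
time_s: 6.27
eef_pos: [0.426, -0.0563, 0.0642]
tcp_rot: [2.459, 1.942, 0.012]
wrist_force: [18.6, -5.3, -12.4]
gripper_width: 0.0355
```

Emit:
carry_out:
  rows:
    - {"tx":0,"ty":1.5,"tz":0,"yaw":0}
    - {"tx":0,"ty":1.5,"tz":0,"yaw":0}
    - {"tx":0,"ty":1.5,"tz":0,"yaw":0}
    - {"tx":0,"ty":1.5,"tz":0,"yaw":0}
    - {"tx":0,"ty":1.5,"tz":0,"yaw":0}

```text
time_s: 6.68
eef_pos: [0.4908, -0.0726, 0.0623]
tcp_rot: [-2.462, -1.945, 0.007]
wrist_force: [-5.2, -1.5, 1.4]
gripper_width: 0.0353
```

Emit:
carry_out:
  rows:
    - {"tx":0,"ty":1.2,"tz":0,"yaw":0}
    - {"tx":0,"ty":1.2,"tz":0,"yaw":0}
    - {"tx":0,"ty":0.8,"tz":0,"yaw":0}
    - {"tx":0,"ty":0.4,"tz":0,"yaw":0}
    - {"tx":0,"ty":0.2,"tz":0,"yaw":0}

```text
time_s: 7.1
eef_pos: [0.5291, -0.081, 0.0626]
tcp_rot: [-2.464, -1.946, 0.002]
wrist_force: [-4.0, 2.4, -1.2]
gripper_width: 0.0355
```

```bash
python3 lens.py t8.png; python3 -c "
from st import *
go([.5298,-.0814,.065])"; sed "s/im=snap.*argv\[1\])/im=cv2.imread('pics\/top0.png')/" lens.py > l0.py; python3 l0.py
```

```text
hole 192.4 197.5 R 12.9 col [126 129 120] r 0.0771 before pointer 81.0
t 7.15 pos [ 0.5293 -0.0811  0.0627] x ang 76.6 tool shift cm [-0.01  0.05 -0.23] F [-2.1  1.8 -2. ] w 0.0352
hole 195.7 183.8 R 12.9 col [133 137 128] r 0.0779 before pointer 98.1
```

The lens is now about 80° (4 teeth) before the pointer. I check for the forward stop, then pump on.

Emit:
carry_out:
  rows:
    - {"tx":0,"ty":0.2,"tz":0,"yaw":0}
    - {"tx":0,"ty":0.2,"tz":0,"yaw":0}
    - {"tx":0,"ty":0,"tz":0,"yaw":0}

```text
time_s: 7.4
eef_pos: [0.5302, -0.0814, 0.0626]
tcp_rot: [-2.462, -1.944, 0.006]
wrist_force: [-9.9, 3.8, 4.2]
gripper_width: 0.0351
```

```bash
python3 lens.py t9.png; python3 -c "
from st import *
go([.426,-.0564,.065])"
```

```text
hole 262.8 244.0 R 7.5 col [128 130 123] r 0.0799 before pointer 319.0
hole 192.2 197.6 R 13.0 col [128 132 123] r 0.0773 before pointer 80.9
t 7.45 pos [ 0.5302 -0.0814  0.0626] x ang 76.6 tool shift cm [  0.02 -10.71  -0.17] F [-9.7  5.2  3.9] w 0.0354
```

Forward stop confirmed (about 10 N). One cycle is now 11.3 cm back and 11.3 cm forward.

Emit:
carry_out:
  rows:
    - {"tx":0,"ty":-2.2,"tz":0,"yaw":0}
    - {"tx":0,"ty":-2.2,"tz":0,"yaw":0}
    - {"tx":0,"ty":-2.2,"tz":0,"yaw":0}
    - {"tx":0,"ty":-2.2,"tz":0,"yaw":0}
    - {"tx":0,"ty":-1.4,"tz":0,"yaw":0}

```text
time_s: 7.87
eef_pos: [0.4331, -0.0585, 0.0635]
tcp_rot: [2.464, 1.947, 0.001]
wrist_force: [1.3, -0.4, -0.4]
gripper_width: 0.0353
```

Emit:
carry_out:
  rows:
    - {"tx":0,"ty":-0.6,"tz":0,"yaw":0}
    - {"tx":0,"ty":-0.3,"tz":0,"yaw":0}
    - {"tx":0,"ty":-0.2,"tz":0,"yaw":0}
    - {"tx":0,"ty":0,"tz":0,"yaw":0}

```text
time_s: 8.2
eef_pos: [0.426, -0.0565, 0.0638]
tcp_rot: [2.463, 1.945, 0.004]
wrist_force: [3.4, -1.4, 0.0]
gripper_width: 0.0352
```

Emit:
carry_out:
  rows:
    - {"tx":0,"ty":1.5,"tz":0,"yaw":0}
    - {"tx":0,"ty":1.5,"tz":0,"yaw":0}
    - {"tx":0,"ty":1.5,"tz":0,"yaw":0}
    - {"tx":0,"ty":1.5,"tz":0,"yaw":0}
    - {"tx":0,"ty":1.5,"tz":0,"yaw":0}

```text
time_s: 8.62
eef_pos: [0.4959, -0.0739, 0.0626]
tcp_rot: [-2.463, -1.946, 0.005]
wrist_force: [-6.0, -1.6, 3.0]
gripper_width: 0.0352
```

Emit:
carry_out:
  rows:
    - {"tx":0,"ty":1.4,"tz":0,"yaw":0}
    - {"tx":0,"ty":1.2,"tz":0,"yaw":0}
    - {"tx":0,"ty":0.8,"tz":0,"yaw":0}
    - {"tx":0,"ty":0.4,"tz":0,"yaw":0}
    - {"tx":0,"ty":0,"tz":0,"yaw":0}

```text
time_s: 9.03
eef_pos: [0.5301, -0.0814, 0.0622]
tcp_rot: [-2.461, -1.943, 0.009]
wrist_force: [-11.3, 4.1, 6.5]
gripper_width: 0.035
```

```bash
python3 lens.py t10.png; python3 -c "
from st import *
go([.426,-.0564,.065])"
```

```text
hole 193.5 214.0 R 13.1 col [125 128 121] r 0.0769 before pointer 60.7
t 9.08 pos [ 0.5301 -0.0814  0.0622] x ang 76.6 tool shift cm [ 1.000e-02 -1.071e+01 -2.000e-01] F [-10.4   5.9   5.7] w 0.0352
```

Exactly one tooth: 60.7° to go, so three more strokes. I repeat the same cycle.

Emit:
carry_out:
  rows:
    - {"tx":0,"ty":-2.2,"tz":0,"yaw":0}
    - {"tx":0,"ty":-2.2,"tz":0,"yaw":0}
    - {"tx":0,"ty":-2.2,"tz":0,"yaw":0}
    - {"tx":0,"ty":-2.2,"tz":0,"yaw":0}
    - {"tx":0,"ty":-1.4,"tz":0,"yaw":0}

```text
time_s: 9.5
eef_pos: [0.4333, -0.0585, 0.0633]
tcp_rot: [2.465, 1.947, 0.0]
wrist_force: [0.2, 0.3, -0.7]
gripper_width: 0.0351
```

Emit:
carry_out:
  rows:
    - {"tx":0,"ty":-0.6,"tz":0,"yaw":0}
    - {"tx":0,"ty":-0.3,"tz":0,"yaw":0}
    - {"tx":0,"ty":-0.2,"tz":0,"yaw":0}
    - {"tx":0,"ty":0,"tz":0,"yaw":0}

```text
time_s: 9.83
eef_pos: [0.426, -0.0565, 0.0637]
tcp_rot: [2.463, 1.945, 0.004]
wrist_force: [3.3, -0.2, -0.8]
gripper_width: 0.0353
```

Emit:
carry_out:
  rows:
    - {"tx":0,"ty":1.5,"tz":0,"yaw":0}
    - {"tx":0,"ty":1.5,"tz":0,"yaw":0}
    - {"tx":0,"ty":1.5,"tz":0,"yaw":0}
    - {"tx":0,"ty":1.5,"tz":0,"yaw":0}
    - {"tx":0,"ty":1.5,"tz":0,"yaw":0}

```text
time_s: 10.25
eef_pos: [0.4959, -0.0739, 0.0626]
tcp_rot: [-2.463, -1.946, 0.005]
wrist_force: [-6.4, -2.1, 1.9]
gripper_width: 0.035
```

Emit:
carry_out:
  rows:
    - {"tx":0,"ty":1.4,"tz":0,"yaw":0}
    - {"tx":0,"ty":1.2,"tz":0,"yaw":0}
    - {"tx":0,"ty":0.8,"tz":0,"yaw":0}
    - {"tx":0,"ty":0.4,"tz":0,"yaw":0}
    - {"tx":0,"ty":0,"tz":0,"yaw":0}

```text
time_s: 10.67
eef_pos: [0.5301, -0.0814, 0.0621]
tcp_rot: [-2.46, -1.942, 0.009]
wrist_force: [-11.4, 5.3, 7.6]
gripper_width: 0.0352
```

```bash
python3 lens.py t11.png; python3 -c "
from st import *
go([.426,-.0564,.065])"
```

```text
hole 200.4 228.6 R 13.1 col [126 128 122] r 0.0766 before pointer 40.9
t 10.72 pos [ 0.5301 -0.0814  0.0621] x ang 76.6 tool shift cm [  0.02 -10.71  -0.2 ] F [-10.5   3.7   5.1] w 0.0353
```

Emit:
carry_out:
  rows:
    - {"tx":0,"ty":-2.2,"tz":0,"yaw":0}
    - {"tx":0,"ty":-2.2,"tz":0,"yaw":0}
    - {"tx":0,"ty":-2.2,"tz":0,"yaw":0}
    - {"tx":0,"ty":-2.2,"tz":0,"yaw":0}
    - {"tx":0,"ty":-1.4,"tz":0,"yaw":0}

```text
time_s: 11.13
eef_pos: [0.4333, -0.0585, 0.0632]
tcp_rot: [2.465, 1.947, -0.0]
wrist_force: [0.7, 0.1, -0.0]
gripper_width: 0.0351
```

Emit:
carry_out:
  rows:
    - {"tx":0,"ty":-0.6,"tz":0,"yaw":0}
    - {"tx":0,"ty":-0.3,"tz":0,"yaw":0}
    - {"tx":0,"ty":-0.2,"tz":0,"yaw":0}
    - {"tx":0,"ty":0,"tz":0,"yaw":0}

```text
time_s: 11.47
eef_pos: [0.426, -0.0565, 0.0637]
tcp_rot: [2.463, 1.945, 0.004]
wrist_force: [3.8, -1.4, -2.0]
gripper_width: 0.0351
```

Emit:
carry_out:
  rows:
    - {"tx":0,"ty":1.5,"tz":0,"yaw":0}
    - {"tx":0,"ty":1.5,"tz":0,"yaw":0}
    - {"tx":0,"ty":1.5,"tz":0,"yaw":0}
    - {"tx":0,"ty":1.5,"tz":0,"yaw":0}
    - {"tx":0,"ty":1.5,"tz":0,"yaw":0}

```text
time_s: 11.88
eef_pos: [0.4959, -0.0739, 0.0626]
tcp_rot: [-2.463, -1.946, 0.005]
wrist_force: [-4.9, -1.7, 2.2]
gripper_width: 0.0353
```

Emit:
carry_out:
  rows:
    - {"tx":0,"ty":1.4,"tz":0,"yaw":0}
    - {"tx":0,"ty":1.2,"tz":0,"yaw":0}
    - {"tx":0,"ty":0.8,"tz":0,"yaw":0}
    - {"tx":0,"ty":0.4,"tz":0,"yaw":0}
    - {"tx":0,"ty":0,"tz":0,"yaw":0}

```text
time_s: 12.3
eef_pos: [0.5301, -0.0814, 0.0621]
tcp_rot: [-2.46, -1.942, 0.009]
wrist_force: [-11.7, 5.8, 6.3]
gripper_width: 0.0353
```

```bash
python3 lens.py t12.png; python3 -c "
from st import *
go([.426,-.0564,.065])"
```

```text
hole 212.0 240.0 R 13.2 col [128 132 123] r 0.0766 before pointer 21.0
t 12.35 pos [ 0.5301 -0.0814  0.0621] x ang 76.6 tool shift cm [  0.02 -10.71  -0.2 ] F [-10.8   3.5   6. ] w 0.0352
```

One last stroke.

Emit:
carry_out:
  rows:
    - {"tx":0,"ty":-2.2,"tz":0,"yaw":0}
    - {"tx":0,"ty":-2.2,"tz":0,"yaw":0}
    - {"tx":0,"ty":-2.2,"tz":0,"yaw":0}
    - {"tx":0,"ty":-2.2,"tz":0,"yaw":0}
    - {"tx":0,"ty":-1.4,"tz":0,"yaw":0}

```text
time_s: 12.77
eef_pos: [0.4333, -0.0585, 0.0632]
tcp_rot: [2.465, 1.947, -0.0]
wrist_force: [-0.0, 1.0, -0.0]
gripper_width: 0.0349
```

Emit:
carry_out:
  rows:
    - {"tx":0,"ty":-0.6,"tz":0,"yaw":0}
    - {"tx":0,"ty":-0.3,"tz":0,"yaw":0}
    - {"tx":0,"ty":-0.2,"tz":0,"yaw":0}
    - {"tx":0,"ty":0,"tz":0,"yaw":0}

```text
time_s: 13.1
eef_pos: [0.426, -0.0565, 0.0637]
tcp_rot: [2.463, 1.945, 0.004]
wrist_force: [3.1, -1.2, -1.2]
gripper_width: 0.0352
```

Emit:
carry_out:
  rows:
    - {"tx":0,"ty":1.5,"tz":0,"yaw":0}
    - {"tx":0,"ty":1.5,"tz":0,"yaw":0}
    - {"tx":0,"ty":1.5,"tz":0,"yaw":0}
    - {"tx":0,"ty":1.5,"tz":0,"yaw":0}
    - {"tx":0,"ty":1.5,"tz":0,"yaw":0}

```text
time_s: 13.52
eef_pos: [0.4959, -0.0739, 0.0626]
tcp_rot: [-2.463, -1.946, 0.005]
wrist_force: [-5.7, -2.2, 1.7]
gripper_width: 0.0354
```

Emit:
carry_out:
  rows:
    - {"tx":0,"ty":1.4,"tz":0,"yaw":0}
    - {"tx":0,"ty":1.2,"tz":0,"yaw":0}
    - {"tx":0,"ty":0.8,"tz":0,"yaw":0}
    - {"tx":0,"ty":0.4,"tz":0,"yaw":0}
    - {"tx":0,"ty":0,"tz":0,"yaw":0}

```text
time_s: 13.93
eef_pos: [0.5301, -0.0814, 0.0621]
tcp_rot: [-2.46, -1.943, 0.009]
wrist_force: [-11.9, 4.8, 6.5]
gripper_width: 0.0352
```

```bash
python3 lens.py t13.png; python3 -c "
from st import *
go([.426,-.0564,.065])"
```

```text
hole 227.3 246.3 R 13.1 col [126 128 120] r 0.0759 before pointer 1.0
t 13.98 pos [ 0.5301 -0.0814  0.0621] x ang 76.6 tool shift cm [ 1.000e-02 -1.071e+01 -2.000e-01] F [-10.9   4.2   5.3] w 0.0353
```

The lens is 1.0° from the pointer. I back off to the middle of the gap, lift clear and move away.

Emit:
carry_out:
  rows:
    - {"tx":0,"ty":-0.5,"tz":0,"yaw":0}
    - {"tx":0,"ty":-0.4,"tz":0,"yaw":0}
    - {"tx":0,"ty":0,"tz":0,"yaw":0}
    - {"tx":0,"ty":0,"tz":0,"yaw":0}

```text
time_s: 14.32
eef_pos: [0.5252, -0.0803, 0.0634]
tcp_rot: [2.465, 1.946, 0.001]
wrist_force: [0.8, -0.1, 0.2]
gripper_width: 0.0354
```

Emit:
carry_out:
  rows:
    - {"tx":0,"ty":0,"tz":-1.5,"yaw":0}
    - {"tx":0,"ty":0,"tz":-2.5,"yaw":0}
    - {"tx":0,"ty":0,"tz":-3,"yaw":0}
    - {"tx":0,"ty":0,"tz":-3,"yaw":0}
    - {"tx":0,"ty":0,"tz":-3,"yaw":0}

```text
time_s: 14.73
eef_pos: [0.5251, -0.0803, 0.1948]
tcp_rot: [2.465, 1.947, 0.001]
wrist_force: [0.8, 0.4, 0.7]
gripper_width: 0.0353
```

Emit:
carry_out:
  rows:
    - {"tx":-3,"ty":0,"tz":-1,"yaw":0}
    - {"tx":-3,"ty":0,"tz":0,"yaw":0}
    - {"tx":-3,"ty":0,"tz":0,"yaw":0}
    - {"tx":-3,"ty":0,"tz":0,"yaw":0}
    - {"tx":-2,"ty":0,"tz":0,"yaw":0}

```text
time_s: 15.15
eef_pos: [0.4922, -0.2188, 0.2038]
tcp_rot: [2.465, 1.945, 0.0]
wrist_force: [0.6, 0.2, -0.7]
gripper_width: 0.035
```

Emit:
carry_out:
  rows:
    - {"tx":0,"ty":0,"tz":0,"yaw":0}
    - {"tx":0,"ty":0,"tz":0,"yaw":0}
    - {"tx":0,"ty":0,"tz":0,"yaw":0}
    - {"tx":0,"ty":0,"tz":0,"yaw":0}
    - {"tx":0,"ty":0,"tz":0,"yaw":0}

```text
time_s: 15.57
eef_pos: [0.4926, -0.2154, 0.2032]
tcp_rot: [-2.464, -1.948, -0.0]
wrist_force: [-0.1, -0.2, -0.1]
gripper_width: 0.0353
```

```bash
python3 lens.py t14.png; python3 -c "
from st import *
go([.426,-.0564,.065])
b=cv2.imread('pics/t14.png')[120:320,150:430];a=snap('side','s14.png')
cv2.imwrite('pics/f.png',np.hstack([cv2.resize(b,(420,300)),cv2.resize(a[100:300,180:430],(375,300))]))"
```

```text
hole 227.1 245.8 R 13.2 col [144 145 137] r 0.0752 before pointer 1.5
t 15.62 pos [ 0.4926 -0.2155  0.2032] x ang 76.7 tool shift cm [ 13.94 -10.15  13.82] F [-0.5  1.  -0.4] w 0.0351
```

View pics/f.png

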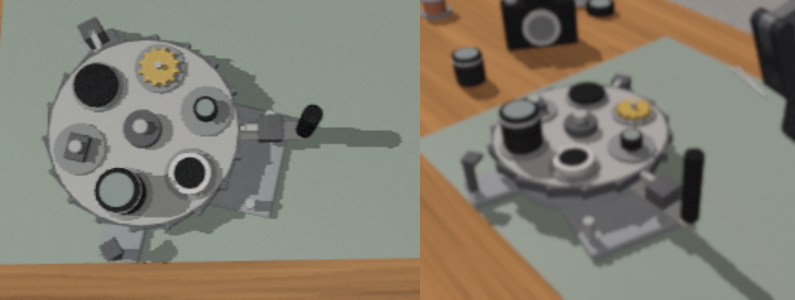

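The lens stands at (122,188) in the left crop, beside the pointer at (112,248). The handle is free at (308,122) and the gripper is well clear, so I hand the job in.

```bash
python3 -c "
from workcell import env
print(env.close_job())"
```

```text
the job is handed in; nothing more can be done
None
```

The tall lens barrel now stands at the steel pointer. I moved it there using only the lever, let go of the handle, and handed the job in after about 15.6 s of the 56 s allowed.

- **Strokes:** I held the handle loosely between the half-closed jaws. A first forward push was slack and did not move the carousel. Five full back-and-forward strokes between the stops then stepped the lens from about 98° before the pointer to 81, 61, 41, 21 and 1°.
- **Last checks:** after letting go, the lens measured 1.5° short of the pointer line, about 2 mm of the 13 mm allowed, at 75 mm from the pivot. The handle is free, the gripper is about 14 cm from it sideways and well above it, and the wrist reads about zero force. The highest wrist force I saw was about 23 N, at the back stop.
- **What disagreed:**
  - In the side camera the fingertips looked 2–3 cm higher than the reported tool position. I went lower to be safe, and the contact with the handle was good.
  - During the first back stroke the carousel appeared to slip back about 6°, to roughly 104° before the pointer. The later strokes each gave a clean 20°.
- **Not checked:** carousel contact force has no direct reading. I saw no sign of the gripper touching the carousel or its parts.

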